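Slide out the printing pallet and hold it down

ROBOT

A 6-joint arm with a two-finger parallel gripper is mounted at the origin on the work surface. World frame = base frame: x ahead of the robot, y to its left, z up, the work surface at z = 0. Lengths are in m, angles in degrees, forces in N, time in s.
With the tool pointing down it reaches from about 0.4 to 0.825 m from the base axis. Payload 7 kg.
Tool frame: the origin (TCP) lies midway between the tips of the shut fingers; the grasp point (between the pads) lies 19 mm behind it (ctrl.grip_point_offset is the distance from the TCP to the grasp point, in m); x points along the fingers, y is the direction in which the jaws open and shut, and the axes are right-handed (so a half turn about x gives the same grasp; the last joint's range is limited). The gripper opens to 88 mm and grips with 3 to 60 N. Pads are 19 mm wide; open, the fingers measure 130 mm over their backs; the gripper's body (78 mm by 193 mm) begins 47 mm behind the grasp point.
Start: joints at [89.387, 20.546, 0.682, 0, -70.136, -16.507], TCP at [0.199, 0.645, 0.227] pointing down, gripper open.
Joint ranges: [-176.03, 176.03], [-82.01, 121.73], [-58.28, 71.71], [-173.87, 95.51], [-174.79, -0.11], [-173.66, 173.66]. Speed limits (degrees/s): [136.94, 136.94, 172.46, 180, 180, 180].

INTERFACE

Orientations are given as [roll, pitch, yaw] about the fixed x, y, z axes, in that order (R = Rz(yaw) Ry(pitch) Rx(roll)).
In Python, from plant import ctrl gives the robot as it stands.
- The arm moves only by the tool drive_tool, never from a script. Its argument "plan" is a list of rows, each a list of 3 entries, a list of its own where there are three numbers: the shift along the tool's x, y, z in m, then the turn, a rotation vector about the tool's x, y, z in degrees, then the opening, from 0 (shut) to 1 (fully open). In form: [[[dx, dy, dz], [wx, wy, wz], grip], ...]. A call has 1 to 20 rows; each row is the pose to reach, as a shift and turn from the pose measured when the call began, along the tool's axes at that moment; what a row does not reach only later rows make up. A row lasts 1/12 s, in which the tool goes at most 41.7 mm and 7.16 degrees, less where a joint would pass 70% of its speed; a pose out of reach is approached as far as the arm can. A call with a gripper value outside its range is refused whole. The fingers move at their own pace and stop on an object; the grip force is fixed at half the most. Time passes only in rows, so rows that repeat a pose let the fingers close. It gives the time, the measured TCP pose, the force and the opening at its end, in the units of the state.
- ctrl.get_obs(): the state, without advancing time (a new reading comes with each control period).
- ctrl.snapshot(name): name is "scene" or "top" or "wrist"; returns the picture (480x640x3 uint8, blue, green, red); there is no depth.
- ctrl.get_calibration(name): a dict with "fx", "fy", "cx", "cy" (pixels), "R" (3x3) and "t" (3): a world point X has camera coordinates R X + t. Camera axes: x right, y down, z forward; pixel columns grow to the right and rows downward; lengths in m; the calibration is good to about 2 mm. A picture is of the moment at which its call begins: read the wrist's pose just before it. get_calibration takes no time and is no camera call; for the wrist camera it gives the pose at the moment of the call.
- ctrl.close_job(): hands the job in, once; it reports no verdict.
Trained networks look in the newest picture that a camera, given by its name, has taken for a name from the list of things; names that differ only in an ending like _2 or _b are one class to them, and where a whole thing is asked for, a point or a joint stands for the part that bears it (a point fixed in the world has none). Each returns a list of dicts, best first, with "confidence" (0 to 1); they miss things now and then, are a little off and sometimes report something else, mostly with a low value. They report only what shows in the picture. A call takes as long as a camera call. They do not tell look-alikes from the thing itself.
- ctrl.cut_out(camera, name): "pixels" (480x640 bool, what is visible of it) and "pixel" ([column, row] in pixels, amid what is visible of it).
- ctrl.landmark_of(camera, name): "pixel" ([column, row] in pixels: a listed point, or the origin of a listed thing).
The state is a dict: "clock": time; "joint_pos": joint angles; "qvel": joint speeds; "tau": joint torques, N m; "tool_pos": TCP position; "orientation": TCP orientation; "force": force on the tool from outside, world axes, zero at the start; "moment": the same for the moment, N m; "opening": finger opening in m.
Only numpy, scipy, OpenCV 4.12 (cv2) and the standard library are available. Lean on these libraries where they do the work, as an engineer would, in place of code of your own. Each camera call takes 0.05 s, during which the arm holds its last target. There are 200 camera calls.

TASK

Fit the loose wooden handle, its square bore facing down, fully down onto the square stub near the back end of the printing pallet. Then slide the pallet by its handle out over the end of its stand until its front edge is in line with the pointer on the gauge post, never letting it tip. It would tip if let go there, so finish still gripping the handle, keeping the pallet flat on its stand; leave the ink tin, the cup and the roller alone.

Things in the scene. Friction and masses are not known exactly. Their poses are not given: they have to be found in the camera images.
- stand: Fixed low wooden stand, 170 (x) x 300 (y) x 80 mm high, origin under its centre; the pallet lies on its top and slides along the stand's y. Its outward end, over which the pallet is slid, is at its own y = -150 mm. Two guide strips, 12 mm wide, 10 mm high, run along its long sides and leave the pallet 3 mm of play on each side.
- pallet: Loose plywood printing pallet (board), 130 (x) x 400 (y) x 15 mm thick, about 0.5 kg, origin at the centre of its underside. Its front edge, at its own y = -200 mm, points outward (-y of the stand) and already sticks out a little. It slides with a few N. At the mark it overhangs by 255 to 285 mm and tips unless held down at the handle with some 2 to 10 N.
- nose (a point): Middle of the pallet's front edge, at the level of its top face.
- stub_foot (a point): Foot of the square dark steel stub, on the pallet's top face, on the pallet's centre line 45 mm from its back end. The stub is 18 mm square, sides parallel to the pallet's x and y, 16 mm high to the edges of the square, with a dome of 8.8 mm radius on top (25 mm high in all); it is fixed to the pallet.
- handle_mid (a point): Centre, 27 mm over the underside, of the loose pale wooden T-shaped handle, 90 g, standing on the table, bore down. 54 mm high: below, a hub 39 (x) x 34 (y) x 27 mm high; above it a bar 96 (x) x 34 (y) x 27 mm high, to be gripped across its 34 mm width. Fully down on the stub, its underside rests on the pallet and this point is 27 mm above stub_foot; it only sits there, not fastened.
- handle_bore (a point): Middle of the handle's underside, mouth of its square blind bore: 21 mm wide, 27 mm deep, sides parallel to the handle's x and y. Any of the four quarter turns fits on the stub.
- gauge: Fixed gauge post on the table past the stand's outward end, beside the pallet's path on the stand's -x side (nearer the robot): foot 50 x 50 x 12 mm, upright 20 x 20 mm up to 95 mm, on top a white pointer bar 5 mm wide, 3 mm thick, pointing across (gauge +x) to the path, ending some 18 mm off the pallet's side. Origin under its foot, axes parallel to the stand's.
- mark (a point): Tip of the pointer, on its middle line, at the level of the pallet's top face: the front edge of the pallet is to come to the same y (in the stand's axes) as this point.
- ink_tin: Bystander: ink tin, 72 mm across, 80 mm high, origin at the centre of its underside.
- cup: Bystander: white cup, 76 mm across, 90 mm high, origin at the centre of its underside.
- brayer: Bystander: rubber ink roller 36 mm thick and 100 mm long (along its own y) with a wooden handle to its own -x, lying down; origin under the roller.
There are look-alikes about, which are no part of the job. Leave any pink or turquoise look-alike of the part that bears handle_mid alone. Of the things shaped like the gauge, the dark steel one is meant.

How it is judged:
By the outcome, as a careful person would: the job done as asked, in the order asked, and still so for the second after the job is handed in, while the arm keeps its last pose, push and grip.
It also fails if it takes over 45 s, if anything falls off the work surface, if the arm or the gripper's body presses on something with over 40 N, if the wrist force passes 120 N, or if a joint passes its speed limit or range.

## Working session

There is one attempt and no reset: what is moved stays moved. The work goes in short steps, Python scripts to look and compute and a tool call to move; the robot and the scene stay as the last step left them, time stands still between calls to the robot, and variables do not carry over. Pictures are saved under pics/ and viewed, about 8 in all and at most 12, crops included, and the job is handed in when it is done.

Besides the shell and the picture viewer there is one more tool, called in YAML: its name, and indented under it one key for each argument. drive_tool: Moves the arm, as the interface text tells. Its arguments: {"type":"object","properties":{"plan":{"type":"array","items":{"type":"array"}}},"required":["plan"]}

```bash
ls; mkdir -p pics
cat > h.py <<'E'
import numpy as np, cv2
from plant import ctrl
def ray(cam,px,z,cal=None):
    c=cal or ctrl.get_calibration(cam); R=np.array(c["R"]);t=np.array(c["t"])
    d=R.T@np.array([(px[0]-c["cx"])/c["fx"],(px[1]-c["cy"])/c["fy"],1]); o=-R.T@t
    return o+d*(z-o[2])/d[2]
def proj(cam,X,cal=None):
    c=cal or ctrl.get_calibration(cam); p=np.array(c["R"])@np.array(X)+np.array(c["t"])
    return np.array([c["fx"]*p[0]/p[2]+c["cx"],c["fy"]*p[1]/p[2]+c["cy"]])
E
python3 - <<'E'
from h import *
Z=dict(nose=.095,stub_foot=.095,handle_mid=.027,handle_bore=0,mark=.095,stand=0,pallet=.08,gauge=0,ink_tin=0,cup=0,brayer=0)
ims=[]
for cam in ["scene","top"]:
    im=ctrl.snapshot(cam); cv2.imwrite(f"pics/{cam}1.png",im)
    for n,z in Z.items():
        for r in ctrl.landmark_of(cam,n)[:4]:
            if r["confidence"]>.2: print(cam,n,np.round(r["pixel"]),round(r["confidence"],2),np.round(ray(cam,r["pixel"],z),3))
o=ctrl.get_obs();print(o)
E
```

```text
pics
scene nose [284. 194.] 0.68 [ 0.618 -0.179  0.095]
scene stub_foot [357. 268.] 0.8 [0.557 0.171 0.095]
scene stub_foot [416. 337.] 0.32 [0.534 0.422 0.095]
scene handle_mid [416. 331.] 0.9 [0.496 0.375 0.027]
scene handle_mid [378. 368.] 0.74 [0.634 0.42  0.027]
scene handle_mid [464. 359.] 0.63 [0.433 0.497 0.027]
scene handle_bore [416. 337.] 0.96 [0.493 0.379 0.   ]
scene handle_bore [378. 369.] 0.78 [0.628 0.412 0.   ]
scene handle_bore [466. 362.] 0.73 [0.42  0.495 0.   ]
scene mark [311. 147.] 0.69 [ 0.444 -0.347  0.095]
scene mark [279. 159.] 0.68 [ 0.564 -0.34   0.095]
scene mark [281. 136.] 0.68 [ 0.509 -0.448  0.095]
scene stand [336. 272.] 0.63 [0.579 0.095 0.   ]
scene pallet [316. 236.] 0.76 [0.6   0.005 0.08 ]
scene gauge [324. 162.] 0.79 [ 0.393 -0.359  0.   ]
scene gauge [290. 151.] 0.68 [ 0.473 -0.467  0.   ]
scene gauge [296. 176.] 0.65 [ 0.509 -0.337  0.   ]
scene ink_tin [365. 188.] 0.69 [ 0.329 -0.177  0.   ]
scene cup [302. 337.] 0.75 [0.758 0.243 0.   ]
scene brayer [247. 271.] 0.6 [ 0.807 -0.027  0.   ]
scene brayer [305. 336.] 0.23 [0.749 0.243 0.   ]
to
[... 1038 characters left out ...]
2  0.   ]
top brayer [169. 276.] 0.64 [0.499 0.382 0.   ]
{'clock': 1.2, 'joint_pos': array([ 8.93851688e+01,  2.05476407e+01,  6.82791042e-01,  3.84301170e-05,
       -7.01342692e+01, -1.65063208e+01]), 'qvel': array([ 0.08204305, -0.04403537, -0.01352975, -0.09442852, -0.00201447,
       -0.02545978]), 'tau': array([-2.46919933e-05, -5.82398522e+01,  2.93285751e+01,  7.00195983e+00,
        1.22804669e-02, -1.65086556e-05]), 'tool_pos': array([0.19873377, 0.645078  , 0.22655323]), 'orientation': array([-75.84262623,  89.99911814,  87.03623488]), 'force': array([-0.46250061, -0.2587066 ,  0.81389662]), 'moment': array([-0.03297498,  0.0105173 ,  0.02179721]), 'opening': 0.08743696986640585}
```

Run:
```python
import cv2,numpy as np
t=cv2.imread("pics/top1.png"); 
a=cv2.resize(t[180:340,80:240],(480,480),interpolation=cv2.INTER_CUBIC);
s=cv2.imread("pics/scene1.png")
b=cv2.resize(t[230:340,420:540],(320,293),interpolation=cv2.INTER_CUBIC)
c=cv2.resize(s[110:200,260:360],(320,288),interpolation=cv2.INTER_CUBIC)
cv2.imwrite("pics/c1.png",np.hstack([a,np.vstack([b,c])[:480]]))
```

```text
(no output)
```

View pics/top1.png

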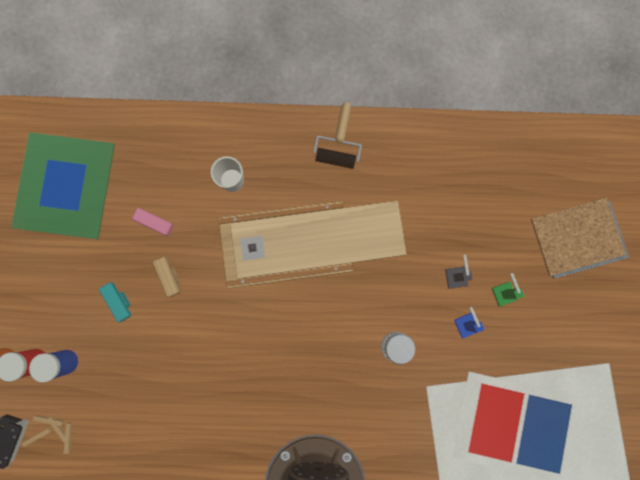

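View pics/c1.png

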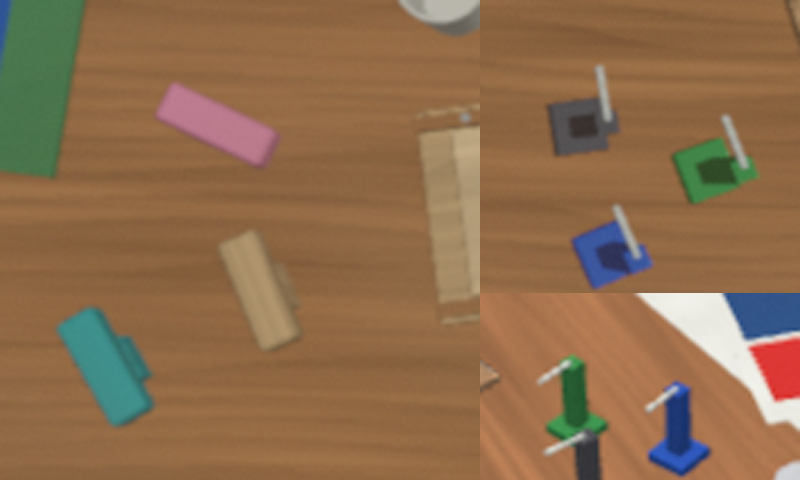

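The top view shows the pallet from (225,250) to (404,228), with the stub at (252,248).
- **Handles:** pale at (166,276), pink at (152,221), turquoise at (115,301). The pale one is meant.
- **Gauges:** dark at (458,277), green at (507,294), blue at (469,325). The dark steel one is meant, and the crop confirms it.

Next I'll go above the pale handle.

```bash
cat >> h.py <<'E'
from scipy.spatial.transform import Rotation as Ro
def toolR(): return Ro.from_euler("xyz",ctrl.get_obs()["orientation"],degrees=True)
def Rdown(jaw):  # tool x down, tool y along world angle jaw (deg)
    a=np.radians(jaw); x=np.array([0,0,-1.]); y=np.array([np.cos(a),np.sin(a),0]); return Ro.from_matrix(np.c_[x,y,np.cross(x,y)])
def goto(pos,jaw):
    o=ctrl.get_obs(); R=toolR(); best=min((Rdown(jaw),Rdown(jaw+180)),key=lambda q:(R.inv()*q).magnitude())
    d=R.inv().apply(np.array(pos)-o["tool_pos"]); w=(R.inv()*best).as_rotvec(degrees=True)
    print("shift",np.round(d,4),"turn",np.round(w,2),"rows",np.linalg.norm(d)/.0417,np.linalg.norm(w)/7.16)
E
python3 -c "
from h import *
print(np.round(toolR().as_matrix(),3)); goto([.5,.382,.19],115.8)
c=ctrl.get_calibration('wrist'); print(c); print('camera in tool',toolR().inv().apply(-np.array(c['R']).T@np.array(c['t'])-ctrl.get_obs()['tool_pos']))"
```

```text
[[ 0.    -0.294 -0.956]
 [ 0.    -0.956  0.294]
 [-1.    -0.     0.   ]]
shift [ 0.0365  0.1627 -0.3654] turn [-42.92  -0.     0.  ] rows 9.631440410380108 5.9945724723667455
{'fx': 417.031492034634, 'fy': 417.031492034634, 'cx': 325.8211877230123, 'cy': 237.1950122322986, 'R': array([[-0.29446427, -0.95566189,  0.0010716 ],
       [-0.91827096,  0.28325339,  0.2766694 ],
       [-0.26470593,  0.08048523, -0.96096457]]), 't': array([ 0.67439442, -0.03560171,  0.39089008])}
camera in tool [-0.15820579  0.00019289 -0.07396491]
```

drive_tool:
  plan:
    - [[0.036,0.163,-0.365],[-42.9,0,0],1]
    - [[0.036,0.163,-0.365],[-42.9,0,0],1]
    - [[0.036,0.163,-0.365],[-42.9,0,0],1]
    - [[0.036,0.163,-0.365],[-42.9,0,0],1]
    - [[0.036,0.163,-0.365],[-42.9,0,0],1]
    - [[0.036,0.163,-0.365],[-42.9,0,0],1]
    - [[0.036,0.163,-0.365],[-42.9,0,0],1]
    - [[0.036,0.163,-0.365],[-42.9,0,0],1]
    - [[0.036,0.163,-0.365],[-42.9,0,0],1]
    - [[0.036,0.163,-0.365],[-42.9,0,0],1]
    - [[0.036,0.163,-0.365],[-42.9,0,0],1]
    - [[0.036,0.163,-0.365],[-42.9,0,0],1]
    - [[0.036,0.163,-0.365],[-42.9,0,0],1]
    - [[0.036,0.163,-0.365],[-42.9,0,0],1]

```text
clock: 2.37
tool_pos: [0.499, 0.3826, 0.1907]
orientation: [-133.0, 90.0, 72.8]
force: [0.6, 0.2, -0.3]
opening: 0.0877
```

```bash
cat > w.py <<'E'
from h import *
import sys
o=ctrl.get_obs(); im=ctrl.snapshot("wrist"); c=ctrl.get_calibration("wrist"); cv2.imwrite("pics/%s.png"%sys.argv[1],im)
print(o["clock"],o["tool_pos"],o["force"],o["opening"])
for a in sys.argv[2:]:
    n,z=a.split("="); z=float(z)
    for r in ctrl.landmark_of("wrist",n)[:3]: print(n,np.round(r["pixel"],1),round(r["confidence"],2),np.round(ray("wrist",r["pixel"],z,c),4))
E
python3 w.py w1 handle_mid=.027 handle_bore=0 stub_foot=.095
python3 - <<'E'
from h import *
c=ctrl.get_calibration("wrist")
for r in ctrl.cut_out("wrist","handle_mid")[:2]:
    m=r["pixels"].astype(np.uint8); print(r["confidence"],r["pixel"],m.sum())
    cn=max(cv2.findContours(m,0,1)[0],key=cv2.contourArea)[:,0]
    P=np.array([ray("wrist",p,.054,c)[:2] for p in cn]).astype(np.float32)
    print("minrect at top level",cv2.minAreaRect(P))
E
```

```text
2.3667 [0.49904154 0.38255047 0.19074804] [ 0.59057748  0.1700352  -0.3485169 ] 0.08771452973157726
handle_mid [334.1 226.6] 0.77 [0.4927 0.3725 0.027 ]
handle_mid [160.7 231.3] 0.66 [0.4287 0.4957 0.027 ]
handle_mid [363.6  32.8] 0.63 [0.6283 0.416  0.027 ]
handle_bore [170.1 225.8] 0.92 [0.4255 0.4968 0.    ]
handle_bore [359.5  40.3] 0.86 [0.6275 0.4165 0.    ]
0.88 [372.1, 45.1] 6657
minrect at top level ((0.6210300326347351, 0.41309475898742676), (0.08492684364318848, 0.038907308131456375), 66.1159896850586)
0.73 [154.4, 232.1] 7178
minrect at top level ((0.4354051947593689, 0.4873659610748291), (0.09589625149965286, 0.05083169788122177), 32.263755798339844)
```

View pics/w1.png

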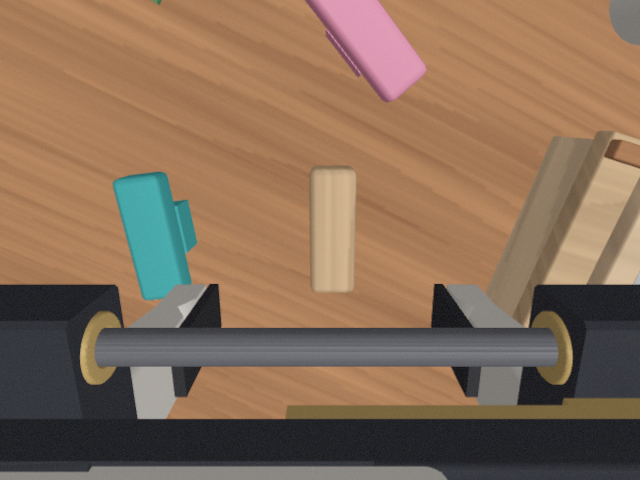

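The wrist picture shows the pale handle's top face at columns 310–355 and rows 167–291, almost aligned with the jaws. I'll work out its centre and angle.

Run:
```python
from h import *
im=cv2.imread("pics/w1.png"); hsv=cv2.cvtColor(im,cv2.COLOR_BGR2HSV)
roi=np.zeros(im.shape[:2],np.uint8); roi[150:310,285:385]=1
v=im[...,1].astype(int); m=((v>125)&(roi>0)).astype(np.uint8)
m=cv2.morphologyEx(m,cv2.MORPH_OPEN,np.ones((5,5)))
cn=max(cv2.findContours(m,0,1)[0],key=cv2.contourArea)[:,0]
print(cv2.boundingRect(cn),cv2.minAreaRect(cn))
c=ctrl.get_calibration("wrist")
P=np.array([ray("wrist",p,.054,c)[:2] for p in cn]).astype(np.float32)
r=cv2.minAreaRect(P);print(r)
o=ctrl.get_obs();print("bar angle must be mod90 of",r[2])
```

```text
(312, 169, 73, 124) ((348.0, 230.5), (123.0, 72.0), 90.0)
((0.4991571009159088, 0.3639964163303375), (0.09353774040937424, 0.054927170276641846), 25.847318649291992)
bar angle must be mod90 of 25.847318649291992
```

Run:
```python
from h import *
im=cv2.imread("pics/w1.png").astype(float)
g=cv2.GaussianBlur(im,(0,0),1).sum(2)
c=ctrl.get_calibration("wrist")
L=[];Rr=[]
for r in range(178,284,4):
    d=np.diff(g[r]); l=300+np.argmax(d[300:322]); q=345+np.argmin(d[345:368]); L.append((l+.5,r));Rr.append((q+.5,r))
L=np.array(L);Rr=np.array(Rr); print(np.polyfit(L[:,1],L[:,0],1),np.polyfit(Rr[:,1],Rr[:,0],1),L[::5,0],Rr[::5,0])
for S in (L,Rr):
    W=np.array([ray("wrist",p,.054,c)[:2] for p in S]); f=cv2.fitLine(W.astype(np.float32),cv2.DIST_HUBER,0,.01,.01).ravel(); print(np.degrees(np.arctan2(f[1],f[0])),W.mean(0))
col=np.diff(g[:,320:346].mean(1)); print(155+np.argmax(col[155:185]),280+np.argmin(col[280:303]))
K=[ray("wrist",p,.054,c) for p in ((310,166.5),(355,166.5),(355,291.5),(310,291.5))]; print(np.round(K,4),np.mean(K,0))
print(np.linalg.norm(K[0]-K[1]),np.linalg.norm(K[1]-K[2]))
```

```text
[2.13675214e-03 3.11971510e+02] [-2.30463980e-02  3.59615486e+02] [311.5 312.5 312.5 312.5 312.5 312.5] [355.5 355.5 354.5 354.5 353.5 353.5]
25.345306 [0.48917859 0.38885118]
25.648584 [0.5025411  0.36125931]
168 291
[[0.5306 0.4104 0.054 ]
 [0.5444 0.382  0.054 ]
 [0.4598 0.3389 0.054 ]
 [0.4448 0.3699 0.054 ]] [0.49488315 0.3752962  0.054     ]
0.03158077706139082 0.09488733114511462
```

```bash
python3 -c "
from h import *
goto([.4945,.375,.021],115.5)"
```

```text
shift [0.1697 0.0049 0.0074] turn [ 0.36 -0.02  0.01] rows 4.076294663057371 0.05024596698164934
```

drive_tool:
  plan:
    - [[0.04,0.005,0.0075],[0.4,0,0],1]
    - [[0.08,0.005,0.0075],[0.4,0,0],1]
    - [[0.12,0.005,0.0075],[0.4,0,0],1]
    - [[0.15,0.005,0.0075],[0.4,0,0],1]
    - [[0.17,0.005,0.0075],[0.4,0,0],1]
    - [[0.17,0.005,0.0075],[0.4,0,0],1]
    - [[0.17,0.005,0.0075],[0.4,0,0],0]
    - [[0.17,0.005,0.0075],[0.4,0,0],0]
    - [[0.17,0.005,0.0075],[0.4,0,0],0]
    - [[0.17,0.005,0.0075],[0.4,0,0],0]
    - [[0.17,0.005,0.0075],[0.4,0,0],0]
    - [[0.17,0.005,0.0075],[0.4,0,0],0]
    - [[0.17,0.005,0.0075],[0.4,0,0],0]
    - [[0.17,0.005,0.0075],[0.4,0,0],0]

```text
clock: 3.78
tool_pos: [0.4945, 0.3749, 0.0211]
orientation: [-152.1, 90.0, 53.4]
force: [-1.2, 0.3, -0.1]
opening: 0.0401
```

```bash
python3 w.py w2 handle_mid=.027; python3 -c "
from h import *
goto([.54,.33,.25],99.3)"
```

```text
3.7833 [0.49452552 0.37492248 0.02106124] [-1.2082553   0.34989866 -0.07194494] 0.04009107235714297
handle_mid [325.4 314.7] 0.64 [0.4923 0.3743 0.027 ]
shift [-0.2291  0.06   -0.0219] turn [16.16 -0.02  0.02] rows 5.704691640897435 2.2570319437153596
```

View pics/w2.png

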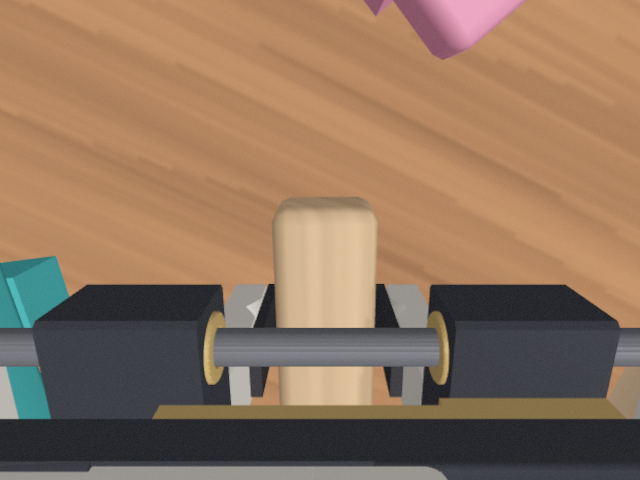

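The handle lies centred between the pads, with its far end at about (325,198), and the fingers are still closing (40 mm open). A few more rows will finish the grip, then I'll lift straight up.

drive_tool:
  plan:
    - [[0,0,0],[0,0,0],0]
    - [[0,0,0],[0,0,0],0]
    - [[0,0,0],[0,0,0],0]
    - [[0,0,0],[0,0,0],0]
    - [[-0.04,0,0],[0,0,0],0]
    - [[-0.08,0,0],[0,0,0],0]
    - [[-0.12,0,0],[0,0,0],0]
    - [[-0.16,0,0],[0,0,0],0]
    - [[-0.2,0.03,-0.01],[8,0,0],0]
    - [[-0.23,0.06,-0.022],[16.2,0,0],0]
    - [[-0.23,0.06,-0.022],[16.2,0,0],0]
    - [[-0.23,0.06,-0.022],[16.2,0,0],0]

```text
clock: 4.88
tool_pos: [0.5423, 0.3294, 0.254]
orientation: [-147.8, 89.7, 41.3]
force: [0.4, 0.5, -0.9]
opening: 0.034
```

```bash
python3 w.py w3 stub_foot=.095 ; python3 -c "
from h import *
im=cv2.imread('pics/w2.png'); 
o=ctrl.get_obs(); print(o['orientation'],toolR().as_matrix()[:,1])"
```

```text
4.8833 [0.54232297 0.3293613  0.25400672] [ 0.36164852  0.46242005 -0.88015261] 0.034029369414504865
stub_foot [540.3 220.8] 0.67 [0.5641 0.1648 0.095 ]
[-35.20486629  89.95019813 154.06226032] [ 1.61037391e-01 -9.86948179e-01 -5.01099053e-04]
```

View pics/w3.png

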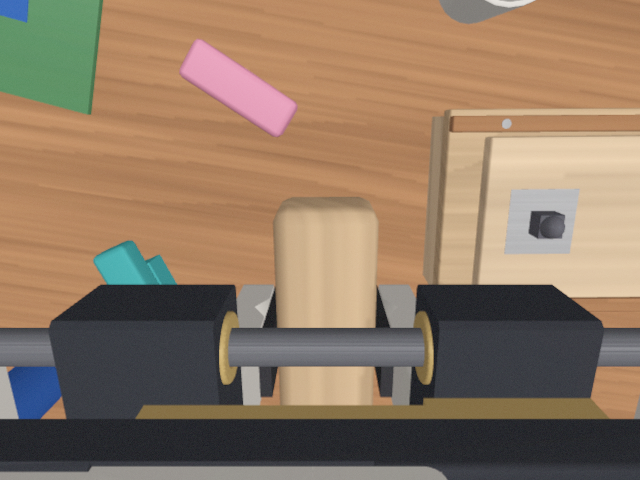

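The handle is gripped. The stub shows at (548,226), and the pallet's edges run nearly along the picture rows, so the jaw angle is close. I'll get a nearer look at the stub with the tool set back in x.

```bash
python3 -c "
from h import *
goto([.46,.165,.2],99.3)"
```

```text
shift [0.05   0.1497 0.1052] turn [-0.03  0.04  0.03] rows 4.548279587100173 0.008334240632980496
```

drive_tool:
  plan:
    - [[0.01,0.035,0.025],[0,0,0],0]
    - [[0.02,0.07,0.05],[0,0,0],0]
    - [[0.03,0.105,0.075],[0,0,0],0]
    - [[0.04,0.13,0.095],[0,0,0],0]
    - [[0.05,0.15,0.105],[0,0,0],0]
    - [[0.05,0.15,0.105],[0,0,0],0]
    - [[0.05,0.15,0.105],[0,0,0],0]
    - [[0.05,0.15,0.105],[0,0,0],0]

```text
clock: 5.65
tool_pos: [0.4599, 0.1651, 0.1994]
orientation: [1.8, 89.9, -168.9]
force: [0.1, 0.8, -0.5]
opening: 0.034
```

```bash
python3 w.py w4 stub_foot=.095
```

```text
5.65 [0.45994689 0.16511824 0.19935078] [ 0.14885697  0.79618956 -0.46848428] 0.03399682168901036
stub_foot [355.2  65.4] 0.56 [0.5646 0.1652 0.095 ]
```

View pics/w4.png

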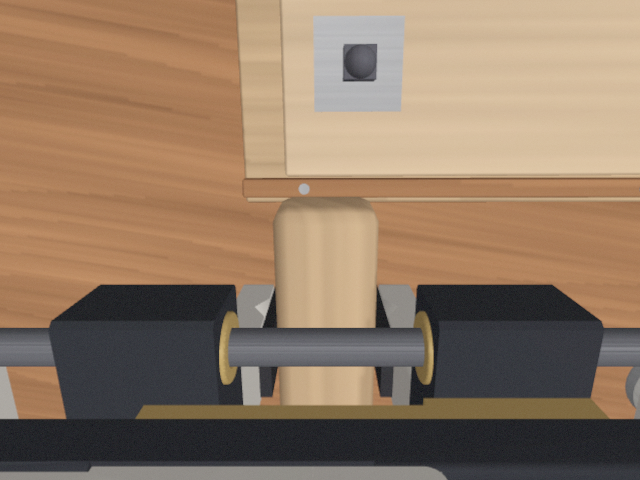

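The stub's square is at about columns 343–377 and rows 44–80, on a plate centred near (359,63). The guide strip runs along row 188 and the near pallet edge along row 174. Now I'll compute the stub position, the pallet and stand yaw, and the handle's offset in the grip.

Run:
```python
from h import *
im=cv2.imread("pics/w4.png").astype(float); g=cv2.GaussianBlur(im,(0,0),1).sum(2)
c=ctrl.get_calibration("wrist"); o=ctrl.get_obs(); R=toolR()
print("jaw angle",np.degrees(np.arctan2(*(-R.as_matrix()[:2,1][::-1]))))
def line(r0,r1,z,sign,c0=400,c1=630):
    P=[]
    for x in range(c0,c1,6):
        d=sign*np.diff(g[:,x]); P.append((x,r0+np.argmax(d[r0:r1])+.5))
    W=np.array([ray("wrist",p,z,c)[:2] for p in P]).astype(np.float32)
    f=cv2.fitLine(W,cv2.DIST_HUBER,0,.01,.01).ravel(); a=np.degrees(np.arctan2(f[1],f[0]))%180
    print("line",P[0],P[-1],"yaw",a-90)
line(168,180,.095,-1); line(174,184,.09,-1); line(184,204,.09,1)
print("plate",ray("wrist",(359,63.5),.095,c))
# stub dark mask
m=((g<330)[30:95,330:390]).astype(np.uint8); m=cv2.morphologyEx(m,cv2.MORPH_OPEN,np.ones((3,3)));
x,y,w,h=cv2.boundingRect(m); print("dark",x+330,y+30,w,h)
for z in(.095,.111): print(z,ray("wrist",(x+330+w/2,y+30+h/2),z,c))
for px in ((325.5,197.5),(274,240),(378,240),(274,225)):
    X=ray("wrist",px,o["tool_pos"][2]+.033,c); print(px,"in tool",R.inv().apply(X-o["tool_pos"]))
X=o["tool_pos"]+R.apply([-.033,0,-.048]); print("expected end px",proj("wrist",X,c))
```

```text
jaw angle 99.33993837502908
line (400, np.float64(177.5)) (628, np.float64(176.5)) yaw 9.652832
line (400, np.float64(177.5)) (628, np.float64(176.5)) yaw 9.652817
line (400, np.float64(197.5)) (628, np.float64(196.5)) yaw 9.329796
plate [0.56610401 0.16331149 0.095     ]
dark 344 45 32 36
0.095 [0.56646629 0.16278405 0.095     ]
0.111 [0.56446361 0.16370235 0.111     ]
(325.5, 197.5) in tool [-0.03305836 -0.0001296  -0.05043956]
(274, 240) in tool [-0.03303832 -0.01624906 -0.03696731]
(378, 240) in tool [-0.03304729  0.01629995 -0.03695864]
(274, 225) in tool [-0.03304397 -0.01608142 -0.04181328]
expected end px [325.92572008 205.34171274]
```

Run:
```python
from h import *
g=cv2.imread("pics/w4.png").astype(float).sum(2)[190:226,312:338].mean(1); print(g.round().astype(int))
goto([.5667,.1637,.152],99.5); goto([.5667,.1637,.116],99.5)
```

```text
[391 394 396 396 395 387 356 316 324 329 334 340 344 348 350 350 354 368
 389 412 428 447 464 479 486 488 492 494 496 498 501 505 508 511 514 517]
shift [ 0.0475  0.0192 -0.1046] turn [-0.16  0.07  0.02] rows 2.7935064190079295 0.024296449046654015
shift [ 0.0835  0.0193 -0.1046] turn [-0.16  0.07  0.02] rows 3.2437181459026974 0.024296449046654015
```

drive_tool:
  plan:
    - [[0,0.007,-0.04],[-0.2,0,0],0]
    - [[0,0.014,-0.075],[-0.2,0,0],0]
    - [[0,0.0192,-0.1046],[-0.2,0,0],0]
    - [[0.02,0.0192,-0.1046],[-0.2,0,0],0]
    - [[0.04,0.0192,-0.1046],[-0.2,0,0],0]
    - [[0.0475,0.0192,-0.1046],[-0.2,0,0],0]
    - [[0.0475,0.0192,-0.1046],[-0.2,0,0],0]
    - [[0.0475,0.0192,-0.1046],[-0.2,0,0],0]

```text
clock: 6.42
tool_pos: [0.5668, 0.1642, 0.152]
orientation: [16.4, 89.9, -154.0]
force: [0.1, -0.6, -0.9]
opening: 0.0336
```

Run:
```python
from h import *
s=ctrl.snapshot("scene"); t=ctrl.snapshot("top")
o=ctrl.get_obs(); print(o["clock"],o["tool_pos"],o["force"]); goto([.5667,.1637,.116],99.5)
a=cv2.resize(s[210:300,300:420],(640,480),interpolation=cv2.INTER_CUBIC)
cv2.imwrite("pics/c5.png",a)
```

```text
6.5167 [0.56733629 0.16445747 0.15336467] [-0.25309124 -0.03173782 -0.72012738]
shift [0.0374 0.0007 0.0008] turn [ 0.1  -0.04  0.03] rows 0.8963492539228733 0.016329847924455784
```

View pics/c5.png

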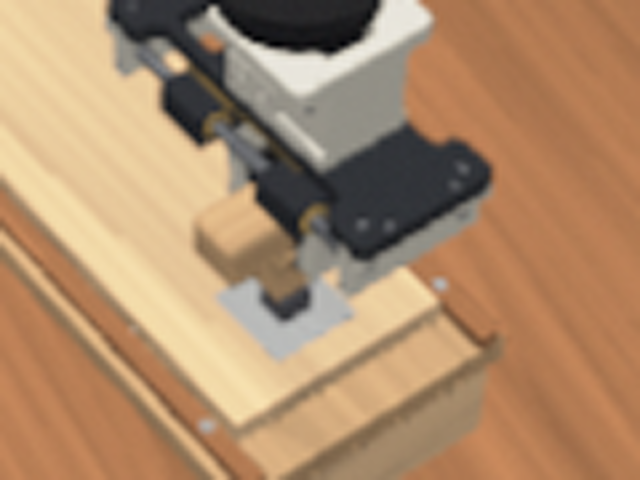

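The scene crop shows the handle's hub right over the stub, which shows at about (287,300) in the crop. I'll descend gently.

drive_tool:
  plan:
    - [[0.006,0.0005,0.0005],[0,0,0],0]
    - [[0.012,0.0005,0.0005],[0,0,0],0]
    - [[0.017,0.0005,0.0005],[0,0,0],0]
    - [[0.021,0.0005,0.0005],[0,0,0],0]
    - [[0.024,0.0005,0.0005],[0,0,0],0]
    - [[0.024,0.0005,0.0005],[0,0,0],0]

```text
clock: 7.02
tool_pos: [0.5665, 0.1636, 0.1284]
orientation: [-17.2, 90.0, 172.4]
force: [-0.4, 0.8, -0.8]
opening: 0.034
```

drive_tool:
  plan:
    - [[0.005,0,0],[0,0,0],0]
    - [[0.009,0,0],[0,0,0],0]
    - [[0.0115,0,0],[0,0,0],0]
    - [[0.0125,0,0],[0,0,0],0]
    - [[0.0125,0,0],[0,0,0],0]

```text
clock: 7.43
tool_pos: [0.5664, 0.1636, 0.1159]
orientation: [-2.1, 90.0, -172.5]
force: [0.5, 0.3, -0.8]
opening: 0.0342
```

Almost down with no force yet. I'll lower in half-millimetre steps until the vertical force rises.

drive_tool:
  plan:
    - [[0.001,0,0],[0,0,0],0]
    - [[0.001,0,0],[0,0,0],0]
    - [[0.001,0,0],[0,0,0],0]

```text
clock: 7.68
tool_pos: [0.5665, 0.1637, 0.1159]
orientation: [-72.1, 90.0, 117.5]
force: [-3.1, 0.4, 6.7]
opening: 0.0338
```

drive_tool:
  plan:
    - [[0.001,0,0],[0,0,0],0]
    - [[0.001,0,0],[0,0,0],0]
    - [[0.001,0,0],[0,0,0],0]

```text
clock: 7.93
tool_pos: [0.5666, 0.1637, 0.1159]
orientation: [-166.3, 90.0, 23.4]
force: [-4.5, -0.1, 7.9]
opening: 0.0338
```

The handle is seated: TCP height 0.1159 against 0.116 expected, with 8 N of vertical reaction. Tool +y points outward along the stand, so I'll slide the first 100 mm slowly while pressing down.

drive_tool:
  plan:
    - [[0.002,0.003,0],[0,0,0],0]
    - [[0.002,0.009,0],[0,0,0],0]
    - [[0.002,0.017,0],[0,0,0],0]
    - [[0.002,0.026,0],[0,0,0],0]
    - [[0.002,0.035,0],[0,0,0],0]
    - [[0.002,0.044,0],[0,0,0],0]
    - [[0.002,0.053,0],[0,0,0],0]
    - [[0.002,0.062,0],[0,0,0],0]
    - [[0.002,0.071,0],[0,0,0],0]
    - [[0.002,0.08,0],[0,0,0],0]
    - [[0.002,0.088,0],[0,0,0],0]
    - [[0.002,0.095,0],[0,0,0],0]
    - [[0.002,0.099,0],[0,0,0],0]
    - [[0.002,0.1,0],[0,0,0],0]
    - [[0.002,0.1,0],[0,0,0],0]
    - [[0.002,0.1,0],[0,0,0],0]

```text
clock: 9.27
tool_pos: [0.5856, 0.0669, 0.1159]
orientation: [-162.5, 89.6, 27.1]
force: [-0.6, 5.4, 8.7]
opening: 0.0335
```

```bash
cat > m.py <<'E'
from h import *
import sys
u=np.array([np.sin(np.radians(9.5)),-np.cos(np.radians(9.5)),0])
n=sys.argv[1]; o=ctrl.get_obs(); print(o["clock"],o["tool_pos"],o["force"]); out=[]
for cam in("scene","top"):
    im=ctrl.snapshot(cam); cv2.imwrite(f"pics/{cam}_{n}.png",im)
    N=ray(cam,ctrl.landmark_of(cam,"nose")[0]["pixel"],.095)
    print(cam,"nose",N, proj(cam,N))
    for r in ctrl.landmark_of(cam,"mark"):
        M=ray(cam,r["pixel"],.095); print("  mark",np.round(M,4),np.round(r["pixel"],1),"D",(M-N)@u)
    p=proj(cam,[.58,-.31,.095]); x,y=int(p[0]),int(p[1])
    out.append(cv2.resize(im[y-30:y+30,x-25:x+25],(400,480),interpolation=cv2.INTER_CUBIC)); print("crop origin",x-25,y-30,"x8")
cv2.imwrite(f"pics/m_{n}.png",np.hstack(out))
E
python3 m.py a
```

```text
9.2667 [0.5855851  0.06687997 0.11587965] [-0.62559413  5.43196036  8.69996715]
scene nose [ 0.64548466 -0.28906     0.095     ] [261.6 175.6]
  mark [ 0.5628 -0.3317  0.095 ] [280.3 160. ] D 0.028447222961823983
  mark [ 0.5146 -0.4432  0.095 ] [280.3 137. ] D 0.13037703678698084
crop origin 253 135 x8
top nose [ 0.64260158 -0.28286635  0.095     ] [443.3 221.3]
  mark [ 0.5707 -0.3339  0.095 ] [464.9 252.2] D 0.038483072377392784
  mark [ 0.4519 -0.3467  0.095 ] [470.5 303.2] D 0.03150865803272826
  mark [ 0.5231 -0.4452  0.095 ] [512.3 273.8] D 0.14035365076502782
  mark [0.5896 0.0657 0.095 ] [295.2 239.3] D -0.35252031078225327
crop origin 429 217 x8
```

View pics/m_a.png

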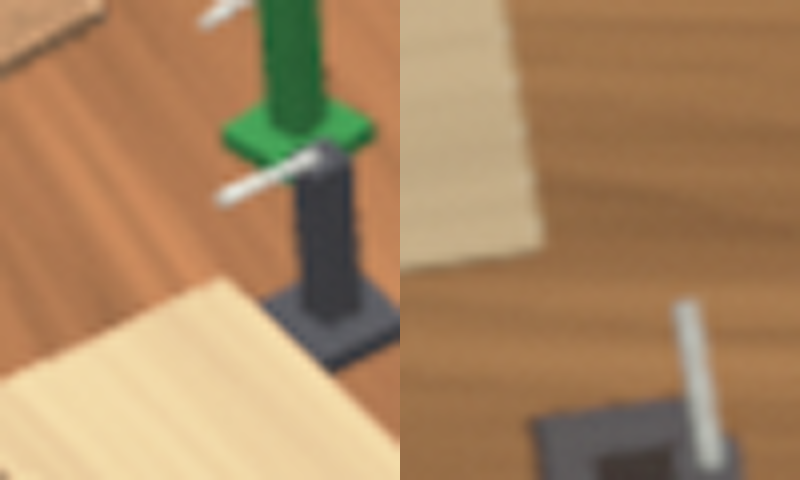

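In the scene panel the pointer tip is at (220,199), with the pallet's front edge running from (222,278) to (0,380). In the top panel the tip is at (685,300), with the edge from (541,247) to (500,0). Next I compute the remaining distance from both.

```bash
cat > d.py <<'E'
from h import *
def D(cam,tip,e1,e2,org,yaw=9.5):
    f=lambda p: ray(cam,(org[0]+(p[0]+.5)/8-.5,org[1]+(p[1]+.5)/8-.5),.095)[:2]
    T,A,B=f(tip),f(e1),f(e2); d=(B-A)/np.linalg.norm(B-A)
    u=np.array([np.sin(np.radians(yaw)),-np.cos(np.radians(yaw))]); v=np.array([-u[1],u[0]])
    print(cam,"tip",T,"corner",A,"edge yaw",np.degrees(np.arctan2(d[1],d[0])), "D from corner",(T-A)@u,"D at edge middle",(T-(A+.065*d))@u,"side gap",(A-T)@v)
E
python3 -c "
from d import *
D('scene',(218,199),(222,278),(0,380),(253,135)); D('top',(285,300),(141,247),(100,0),(429,217))"
```

```text
scene tip [ 0.56304648 -0.33508221] corner [ 0.58100639 -0.28947302] edge yaw 8.736342711932213 D from corner 0.042019439696756304 D at edge middle 0.041153123634480614 side gap 0.025241287788411632
top tip [ 0.5662844  -0.33222377] corner [ 0.58069948 -0.28980318] edge yaw 9.530043679182757 D from corner 0.03945963940412005 D at edge middle 0.03949372287543301 side gap 0.02121880384799766
```

Both views give about 40–41 mm remaining. I'll slide 35 mm with a bit more press, then re-measure.

drive_tool:
  plan:
    - [[0.003,0.002,0],[0,0,0],0]
    - [[0.004,0.006,0],[0,0,0],0]
    - [[0.004,0.011,0],[0,0,0],0]
    - [[0.004,0.016,0],[0,0,0],0]
    - [[0.004,0.021,0],[0,0,0],0]
    - [[0.004,0.026,0],[0,0,0],0]
    - [[0.004,0.031,0],[0,0,0],0]
    - [[0.004,0.034,0],[0,0,0],0]
    - [[0.004,0.035,0],[0,0,0],0]
    - [[0.004,0.035,0],[0,0,0],0]
    - [[0.004,0.035,0],[0,0,0],0]

```text
clock: 10.48
tool_pos: [0.5922, 0.0382, 0.1155]
orientation: [-145.2, 89.2, 44.6]
force: [-18.9, 28.9, 28.8]
opening: 0.0339
```

```bash
python3 m.py b
```

```text
10.4833 [0.59216469 0.03821391 0.11550208] [-18.93528042  28.89413055  28.75103546]
scene nose [ 0.64286232 -0.31079521  0.095     ] [259.8 171.3]
  mark [ 0.517  -0.4469  0.095 ] [279.2 136.6] D 0.11349766983387347
  mark [ 0.5635 -0.335   0.095 ] [279.7 159.5] D 0.010736254420689016
  mark [ 0.6225 -0.1037  0.095 ] [292.4 210.4] D -0.2076551105809201
crop origin 253 135 x8Traceback (most recent call last):
  File "m.py", line 7, in <module>
    N=ray(cam,ctrl.landmark_of(cam,"nose")[0]["pixel"],.095)
              ~~~~~~~~~~~~~~~~~~~~~~~~~~~~^^^
IndexError: list index out of range
```

Side force has built up (−19 N in x): the tool's travel drifted about 4.8 mm toward +x against the guide. I'll check the tool axes and work out the relief move.

```bash
sed -i 's/    N=ray.*/    L=ctrl.landmark_of(cam,"nose"); N=ray(cam,L[0]["pixel"],.095) if L else np.zeros(3)/' m.py
python3 -c "
from h import *
print(np.round(toolR().as_matrix(),4)); goto([.5875,.0375,.1145],99.5)"
```

```text
[[ 0.0105  0.1701 -0.9854]
 [ 0.0103 -0.9854 -0.17  ]
 [-0.9999 -0.0084 -0.0121]]
shift [ 0.001  -0.0001  0.0047] turn [ 0.29 -0.69  0.48] rows 0.11590175401455347 0.1245941071492995
```

drive_tool:
  plan:
    - [[0.002,0,0.002],[0.15,-0.35,0.25],0]
    - [[0.002,0,0.0045],[0.3,-0.7,0.5],0]
    - [[0.002,0,0.0045],[0.3,-0.7,0.5],0]
    - [[0.002,0,0.0045],[0.3,-0.7,0.5],0]

```text
clock: 11.07
tool_pos: [0.5899, 0.0392, 0.1156]
orientation: [-169.4, 89.7, 20.2]
force: [-3.3, 9.0, 13.2]
opening: 0.0341
```

```bash
python3 m.py b;python3 -c "
from h import *
print(np.round(toolR().as_matrix(),4)); goto([.5875,.0375,.1145],99.5)"
```

```text
11.0667 [0.58990012 0.0391928  0.11558154] [-3.27130924  8.99868176 13.16977456]
scene nose [ 0.64728265 -0.32287632  0.095     ] [257.1 169.5]
  mark [ 0.5189 -0.4485  0.095 ] [278.5 136.5] D 0.10276057513777008
  mark [ 0.5673 -0.3375  0.095 ] [278.3 159.4] D 0.0012625345500654863
crop origin 253 135 x8
top nose [ 0.65201298 -0.31818988  0.095     ] [458.2 217.8]
  mark [ 0.5696 -0.3374  0.095 ] [466.4 252.7] D 0.005397249855002548
  mark [ 0.4462 -0.342   0.095 ] [468.5 305.6] D -0.010441431555812435
  mark [ 0.5218 -0.4466  0.095 ] [512.9 274.4] D 0.10511138987794873
crop origin 429 217 x8
[[ 0.0049  0.1659 -0.9861]
 [ 0.0021 -0.9861 -0.1659]
 [-1.     -0.0012 -0.0052]]
shift [0.001  0.0013 0.0026] turn [ 0.05 -0.3   0.07] rows 0.07449671692873992 0.04335948610644817
```

View pics/m_b.png

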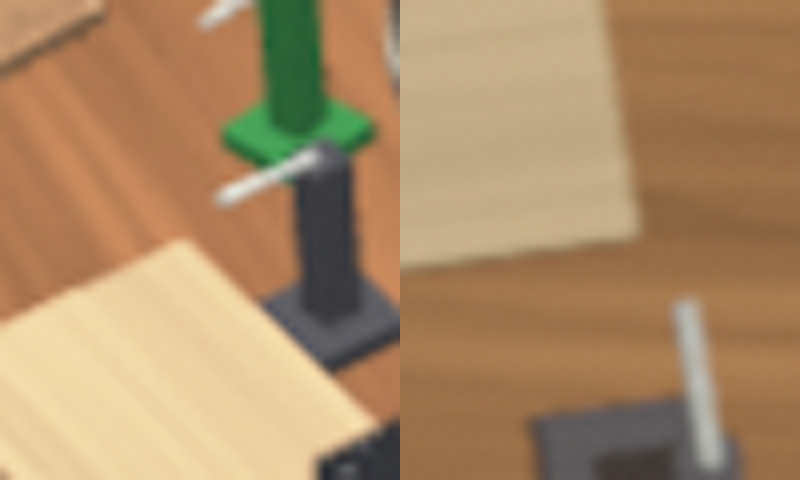

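The scene panel now shows the corner at (185,238) with the edge running to (0,325). The top panel shows the corner at (638,237) with the edge up to (604,0). The pallet is flat, and the tip is where it was.

Run:
```python
from d import *
D('scene',(218,199),(185,238),(0,325),(253,135)); D('top',(285,300),(238,237),(204,0),(429,217))
# subpixel edge in both: fit front edge lines
for n in "ab":
  for cam,org in(("top",(429,217)),("scene",(253,135))):
    g=cv2.imread(f"pics/{cam}_{n}.png").astype(float).sum(2)
    P=[]
    if cam=="top":
        for r in range(219,244,2):
            d=-np.diff(g[r,435:470]); i=np.argmax(d); w=np.clip(d[max(i-2,0):i+3],0,None); P.append((435+(w@np.arange(max(i-2,0),i+3))/w.sum()+.5,r))
    else:
        hi={"a":182,"b":174}[n]
        for c in range(250,272,2):
            d=np.diff(g[155:190,c]); i=np.argmax(d); w=np.clip(d[max(i-2,0):i+3],0,None); P.append((c,155+(w@np.arange(max(i-2,0),i+3))/w.sum()+.5))
    W=np.array([ray(cam,p,.095)[:2] for p in P]); f=cv2.fitLine(W.astype(np.float32),cv2.DIST_HUBER,0,.01,.01).ravel()
    u=np.array([np.sin(np.radians(9.5)),-np.cos(np.radians(9.5))])
    print(n,cam,"yaw",np.degrees(np.arctan(f[1]/f[0])),"s",W.mean(0)@u, "res",np.ptp(W@u), P[0],P[-1])
```

```text
scene tip [ 0.56304648 -0.33508221] corner [ 0.58453333 -0.31885741] edge yaw 9.803329576439145 D from corner 0.012455929676855531 D at edge middle 0.012800044558194352 side gap 0.023870029813754776
top tip [ 0.5662844  -0.33222377] corner [ 0.5844858  -0.31839858] edge yaw 8.127067494409237 D from corner 0.010631479498279217 D at edge middle 0.009074086026396503 side gap 0.02023359422558221
a top yaw 9.57934 s 0.38243960916705544 res 0.000869891630387809 (np.float64(441.6686746987952), 219) (np.float64(445.7362637362637), 243)
a scene yaw 9.166583 s 0.38201527829402465 res 0.0012645068040348928 (250, np.float64(183.47101449275362)) (270, np.float64(173.9646017699115))
b top yaw 9.222158 s 0.4111597419958523 res 0.000596737093906119 (np.float64(454.10897435897436), 219) (np.float64(458.205), 243)
b scene yaw 8.796349 s 0.41089501776944426 res 0.0019677180169972996 (250, np.float64(176.2404255319149)) (270, np.float64(166.73))
```

Run:
```python
from h import *
u=np.array([np.sin(np.radians(9.5)),-np.cos(np.radians(9.5))])
for n in "ab":
  for cam,(x0,x1,y0,y1) in(("top",(460,472,252,277)),("scene",(278,296,151,164))):
    im=cv2.imread(f"pics/{cam}_{n}.png").astype(float)
    sat=im[...,0]  # blue channel: white high, wood/steel low
    A=sat[y0:y1,x0:x1]; w=np.clip(A-120,0,None); 
    ys,xs=np.nonzero(w>20); W=np.array([ray(cam,(x0+x,y0+y),.095)[:2] for x,y in zip(xs,ys)]); ww=w[ys,xs]
    s=W@u; v=W@np.array([-u[1],u[0]])
    k=np.polyfit(v,s,1,w=np.sqrt(ww)); print(n,cam,len(xs),"s",np.average(s,weights=ww),"slope deg",np.degrees(np.arctan(k[0])),"s at tip end",np.polyval(k,v.max()),"v",v.min(),v.max())
```

```text
a top 50 s 0.421098176388764 slope deg 0.07649535893322028 s at tip end 0.42112840817915603 v 0.4562738683607996 0.5015658605658473
a scene 26 s 0.4232669964644144 slope deg -0.4948358594266812 s at tip end 0.4230854983627776 v 0.45287831901241205 0.4984679093547896
b top 50 s 0.4210338562805325 slope deg 0.23601816021627942 s at tip end 0.42112811603195355 v 0.4562738683607996 0.5015658605658473
b scene 26 s 0.4232717569797843 slope deg -0.4796225662712543 s at tip end 0.42309553499756924 v 0.45287831901241205 0.4984679093547896
```

Run:
```python
from h import *
u=np.array([np.sin(np.radians(9.5)),-np.cos(np.radians(9.5)),0]); v=np.array([-u[1],u[0],0])
for z in(.095,.0965,.098,.1):
  print(z,[ (round(float(ray(c,p,z)@u),4),round(float(ray(c,p,z)@v),4)) for c,p in(("top",(464.6,254.0)),("scene",(280.0,159.6)))])
goto([.588,.0375,.114],99.5)
```

```text
0.095 [(0.4221, 0.5037), (0.4224, 0.5)]
0.0965 [(0.4216, 0.5036), (0.4208, 0.5009)]
0.098 [(0.4212, 0.5036), (0.4192, 0.5018)]
0.1 [(0.4205, 0.5035), (0.4171, 0.5029)]
shift [0.0015 0.0014 0.0021] turn [ 0.05 -0.3   0.07] rows 0.07130086208734591 0.04335948610644817
```

Both cameras agree when the pointer is taken at its real height of 98 mm: mark at s ≈ 0.420, against a front edge at s ≈ 0.411. That leaves about 9 mm to go.

drive_tool:
  plan:
    - [[0.002,0.002,0.0005],[0,-0.1,0],0]
    - [[0.002,0.005,0.001],[0,-0.3,0],0]
    - [[0.002,0.008,0.001],[0,-0.3,0],0]
    - [[0.002,0.0095,0.001],[0,-0.3,0],0]
    - [[0.002,0.0095,0.001],[0,-0.3,0],0]
    - [[0.002,0.0095,0.001],[0,-0.3,0],0]

```text
clock: 11.87
tool_pos: [0.5917, 0.0324, 0.1156]
orientation: [-134.9, 89.7, 54.6]
force: [-8.9, 15.9, 15.5]
opening: 0.0337
```

```bash
cat > e.py <<'E'
from h import *
import sys
n=sys.argv[1]
o=ctrl.get_obs(); print(o["clock"],o["tool_pos"],o["force"],np.round(toolR().as_matrix()[2],4))
u=np.array([np.sin(np.radians(9.5)),-np.cos(np.radians(9.5))])
for cam in("top","scene"):
    im=ctrl.snapshot(cam); cv2.imwrite(f"pics/{cam}_{n}.png",im); g=im.astype(float).sum(2); P=[]
    if cam=="top":
        for r in range(219,244,2):
            d=-np.diff(g[r,435:475]); i=np.argmax(d); w=np.clip(d[i-2:i+3],0,None); P.append((435+(w@np.arange(i-2,i+3))/w.sum()+.5,r))
    else:
        for c in range(250,268,2):
            d=np.diff(g[150:190,c]); i=np.argmax(d); w=np.clip(d[i-2:i+3],0,None); P.append((c,150+(w@np.arange(i-2,i+3))/w.sum()+.5))
    W=np.array([ray(cam,p,.095)[:2] for p in P]); f=cv2.fitLine(W.astype(np.float32),cv2.DIST_HUBER,0,.01,.01).ravel()
    print(cam,"yaw",np.degrees(np.arctan(f[1]/f[0])),"s",np.median(W@u),"res",np.ptp(W@u),"remaining",.4201-np.median(W@u))
E
python3 e.py c
```

```text
11.8667 [0.59165145 0.03235318 0.11555658] [-8.85082945 15.94252954 15.49842308] [-1.     -0.0043 -0.0043]
top yaw 9.600109 s 0.4170299715114586 res 0.0003315718718878702 remaining 0.0030700284885413764
scene yaw 9.023926 s 0.4164313964791592 res 0.0018639596441033524 remaining 0.003668603520840752
```

drive_tool:
  plan:
    - [[0.002,0.001,0.002],[0,-0.1,0],0]
    - [[0.002,0.003,0.003],[0,-0.2,0],0]
    - [[0.002,0.005,0.003],[0,-0.2,0],0]
    - [[0.002,0.0055,0.003],[0,-0.2,0],0]
    - [[0.002,0.0055,0.003],[0,-0.2,0],0]
    - [[0.002,0.0055,0.003],[0,-0.2,0],0]

```text
clock: 12.47
tool_pos: [0.592, 0.0284, 0.1156]
orientation: [-138.7, 89.5, 51.0]
force: [-3.0, 10.8, 11.1]
opening: 0.0338
```

```bash
python3 e.py d
```

```text
12.4667 [0.59202769 0.02837316 0.11556199] [-2.97746367 10.80158045 11.08052079] [-1.     -0.0059 -0.0067]
top yaw 10.044681 s 0.421217203717021 res 0.00137981849993285 remaining -0.0011172037170210092
scene yaw 8.767522 s 0.420452020375374 res 0.002232265679970813 remaining -0.0003520203753740181
```

```bash
python3 e.py e
python3 - <<'E'
import cv2,numpy as np
s=cv2.imread("pics/scene_e.png");t=cv2.imread("pics/top_e.png")
a=cv2.resize(s[140:290,240:400],(400,375),interpolation=cv2.INTER_CUBIC); b=cv2.resize(t[217:277,429:479],(400,480),interpolation=cv2.INTER_CUBIC)
cv2.imwrite("pics/f.png",np.hstack([np.vstack([a,np.zeros((105,400,3),np.uint8)]),b]))
E
```

```text
12.5667 [0.59199319 0.02835606 0.11553529] [-0.99257144  9.75322615 12.03791737] [-1.     -0.0058 -0.0066]
top yaw 10.361169 s 0.42124942643669644 res 0.0015169247550795295 remaining -0.0011494264366964657
scene yaw 8.793713 s 0.42041160458267796 res 0.0022771545140317095 remaining -0.0003116045826779823
```

View pics/f.png

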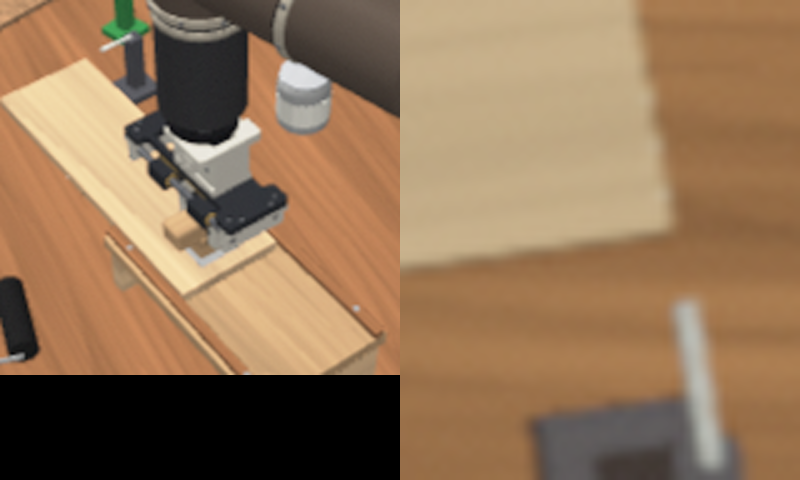

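In the top panel the pallet's front corner is at (673,228). The pointer's middle line carried up to that row comes to about (675,228), so they line up within 1 mm. The scene panel shows the pallet flat and the handle seated and still gripped.

```bash
python3 -c "
from h import *
ctrl.close_job()"
```

```text
the job is handed in; nothing more can be done
```

I fitted the pale handle fully onto the stub and slid the pallet out to the dark steel gauge's pointer. I handed in at about 12.6 s, still gripping the handle and pressing down. No verdict was reported.

- **Handle seating:** it went down with no jamming. The tool stopped at 0.1159 m against 0.116 m expected, and the vertical force then rose to 8 N.
- **Front edge at the mark:** the last two camera checks put the edge 0.3 mm (scene) and 1.1 mm (top) past the pointer. Extending the pointer's line in the top view put the edge within about 1 mm of it.
- **Hold-down:** tool height stayed steady at 0.1155–0.1156 m, with about 12 N pressing down. The last picture shows the pallet flat.
- **What disagreed:**
  - The two cameras placed the pointer about 2 mm apart until I took its real top height of 98 mm. If it sits lower, the edge would be about 1–1.5 mm short instead.
  - The networks' nose and mark points disagreed by 10 mm or more, so I used measured edges instead.
- **Side load during the slide:** the pallet pressed against its guide for a moment, with about 19 N sideways and 29 N along the slide. I backed off sideways and it dropped to a few newtons.

I did not reach for the ink tin, the cup, the roller or the look-alikes, but I made no separate check afterwards that they had stayed put.

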